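Divert the ceramic balls into the empty tray

TASK

The seesaw gate of the ball feeder leans towards the tray that already has its four ceramic balls. Press down the gate's raised paddle with the fingertips so that the gate rocks over its pivot and stays on the other side, then push the shutter post sideways, fully open, so that the four waiting balls run down the other chute into the empty tray. Pick nothing up, do not touch the balls, and leave the bottle, the beaker and the jar where they stand.

Things in the scene. Friction and masses are not known exactly. Their poses are not given: they have to be found in the camera images.
- rig: Fixed ball feeder, facing more or less away from the robot (its x); at most 208 mm high. Origin: on the bench under the gate's pivot, z up. Base plate 470 mm (y) x 245 mm (x -55 to +190). A 33 mm wide feed channel, walls 16 mm, slopes from x = 173 mm (floor 157 mm up) to a lip over the gate's middle (x = 14 mm, floor 135 mm up). From each end of the gate a 48 mm wide chute (66 to 168 mm out along y, under 108 mm high) leads to a tray.
- gate (a joint): Tilt of the seesaw gate, rad; stops at -0.26 and +0.26. A 160 mm trough along the feeder's y, pivot along its x, 110 mm up. Positive (start): +y end up, leads to the full tray; -0.26: +y end down, leads to the empty tray. A dark weight bar over the pivot (y -28 to 28, x -14 to -29 mm, 55 mm tall) makes it fall to either side of level and stay. Under 1 N on a paddle rocks it.
- paddle_a (a point): Centre of the top of the gate's grey paddle on the +y half (raised at the start): flat plate 40 mm (x) x 36 mm (y), 4 mm thick, beside the trough on the feeder's -x side. 46 mm to -x and 62 mm to +y of the pivot; turns with the gate (z normal to the paddle). It goes down about 32 mm from stop to stop, with free air below.
- paddle_b (a point): The same point of the like paddle on the -y half (lowered at the start).
- shutter (a joint): Travel of the shutter, m: 0 shut, 0.040 fully open. A steel blade 34 mm wide across the feed channel, 61 mm to +x of the pivot, holds back the balls; it slides level towards the feeder's +y (the empty tray's side) and stays where it is left (1 N friction). The channel is clear from about 0.03.
- post (a point): Middle of the top of the shutter's black upright post, 12 mm (x) by 10 mm (y); about 207 mm above the bench. The post stands free for 44 mm below this point; the channel walls beside it reach up to 48 mm below this point. Axes parallel to the feeder's; it is pushed towards the feeder's +y.
- tray_empty (a point): Centre of the inner floor of the empty steel tray (64 x 64 mm inside, 45 mm deep, with a taller back plate), 195 mm to +y of the pivot, 11 mm above the bench.
- tray_full (a point): Centre of the inner floor of the like tray that holds four balls, 195 mm to -y of the pivot.
- ball1: White glazed ceramic ball, 20 mm diameter, about 16 g, slippery; number 1 in the row waiting in the feed channel behind the shutter. Origin at its centre.
- ball2: White glazed ceramic ball, 20 mm diameter, about 16 g, slippery; number 2 in the row waiting in the feed channel behind the shutter. Origin at its centre.
- ball3: White glazed ceramic ball, 20 mm diameter, about 16 g, slippery; number 3 in the row waiting in the feed channel behind the shutter. Origin at its centre.
- ball4: White glazed ceramic ball, 20 mm diameter, about 16 g, slippery; number 4 in the row waiting in the feed channel behind the shutter. Origin at its centre.
- old1: White ceramic ball, 20 mm diameter, one of the four already lying in the tray on the -y side. Origin at its centre.
- old2: White ceramic ball, 20 mm diameter, one of the four already lying in the tray on the -y side. Origin at its centre.
- old3: White ceramic ball, 20 mm diameter, one of the four already lying in the tray on the -y side. Origin at its centre.
- old4: White ceramic ball, 20 mm diameter, one of the four already lying in the tray on the -y side. Origin at its centre.
- bottle: Bystander: amber reagent bottle with blue cap, 56 mm diameter, 115 mm high, standing loose. Origin: centre of its underside.
- beaker: Bystander: open white beaker, 60 mm diameter, 75 mm high, standing loose. Origin: centre of its underside.
- vial: Bystander: small white jar with black lid, 40 mm diameter, 60 mm high, standing loose. Origin: centre of its underside.

How it is judged:
On the way, in this order (a step that is already met when the one before it is completed fails the run):
1. the gate is rocked over to the empty tray's side while the shutter is still shut (value of joint gate below -0.22 rad and value of joint shutter below 0.012 m), for 0.3 s.
2. the shutter is pushed open (value of joint shutter above 0.03 m), for 0.2 s.
At the end, for the whole second after the job is handed in: The gate leans to the empty tray's side (below -0.22 rad), the shutter is open by more than 30 mm, the four waiting balls lie in the tray that was empty, the four others still lie in theirs, and the bystanders stand upright within 20 mm of their places (value of joint gate below -0.22 rad and value of joint shutter above 0.03 m and x of ball1 in the frame of tray_empty between -0.034 and 0.034 m and y of ball1 in the frame of tray_empty between -0.034 and 0.034 m and z of ball1 in the frame of tray_empty between 0 and 0.045 m and x of ball2 in the frame of tray_empty between -0.034 and 0.034 m and y of ball2 in the frame of tray_empty between -0.034 and 0.034 m and z of ball2 in the frame of tray_empty between 0 and 0.045 m and x of ball3 in the frame of tray_empty between -0.034 and 0.034 m and y of ball3 in the frame of tray_empty between -0.034 and 0.034 m and z of ball3 in the frame of tray_empty between 0 and 0.045 m and x of ball4 in the frame of tray_empty between -0.034 and 0.034 m and y of ball4 in the frame of tray_empty between -0.034 and 0.034 m and z of ball4 in the frame of tray_empty between 0 and 0.045 m and x of old1 in the frame of tray_full between -0.034 and 0.034 m and y of old1 in the frame of tray_full between -0.034 and 0.034 m and z of old1 in the frame of tray_full between 0 and 0.045 m and x of old2 in the frame of tray_full between -0.034 and 0.034 m and y of old2 in the frame of tray_full between -0.034 and 0.034 m and z of old2 in the frame of tray_full between 0 and 0.045 m and x of old3 in the frame of tray_full between -0.034 and 0.034 m and y of old3 in the frame of tray_full between -0.034 and 0.034 m and z of old3 in the frame of tray_full between 0 and 0.045 m and x of old4 in the frame of tray_full between -0.034 and 0.034 m and y of old4 in the frame of tray_full between -0.034 and 0.034 m and z of old4 in the frame of tray_full between 0 and 0.045 m and angle between each of bottle, beaker, vial's own z axis and vertical below 0.15 rad and distance of each of bottle, beaker, vial from where it was at the start of the episode below 0.02 m); the robot touches nothing.
It fails at once if the robot touches a ball (contact force between any of the fingers, the arm and ball1 above 0.3 N or contact force between any of the fingers, the arm and ball2 above 0.3 N or contact force between any of the fingers, the arm and ball3 above 0.3 N or contact force between any of the fingers, the arm and ball4 above 0.3 N or contact force between any of the fingers, the arm and old1 above 0.3 N or contact force between any of the fingers, the arm and old2 above 0.3 N or contact force between any of the fingers, the arm and old3 above 0.3 N or contact force between any of the fingers, the arm and old4 above 0.3 N).
It fails at once if a ball is lifted above the feeder (height (world z) of any of ball1, ball2, ball3, ball4, old1, old2, old3, old4 above 0.2 m).
It fails at once if a bystander is shifted, lifted or tipped (distance of any of bottle, beaker, vial from where it was at the start of the episode above 0.02 m or angle between any of bottle, beaker, vial's own z axis and vertical above 0.3 rad).
It also fails if it takes over 45 s, if anything falls off the work surface, if the arm or the gripper's body presses on something with over 40 N, if the wrist force passes 120 N, or if a joint passes its speed limit or range.

ROBOT

A 6-joint arm with a two-finger parallel gripper is mounted at the origin on the work surface. World frame = base frame: x ahead of the robot, y to its left, z up, the work surface at z = 0. Lengths are in m, angles in rad, forces in N, time in s.
With the tool pointing down it reaches from about 0.375 to 0.9 m from the base axis. Payload 3.1 kg.
Tool frame: the origin (TCP) lies on the centre line of the jaws, within the pads' length; the fingertips stand 19 mm ahead of it and the grasp point (between the pads) is the TCP; z points along the fingers, y is the direction in which the jaws open and shut (so a half turn about z gives the same grasp; the last joint's range is limited). The gripper opens to 85 mm and grips with 20 to 120 N. Pads are 22 mm wide; open, the fingers measure 114 mm over their backs; the gripper's body (76 mm by 85 mm) begins 54 mm behind the grasp point. The pads swing forward as they close: fully open they stand 13 mm farther back than shut.
Start: joints at [-1.399, 0.527, 1.433, -0, 1.181, -0.178], TCP at [0.215, -0.587, 0.25] pointing down, gripper open.
Joint ranges: [-3.08, 3.08], [-0.75, 2.2], [0.22, 2.44], [-1.43, 4.57], [0, 2.65], [-2.85, 2.85]. Speed limits (rad/s): [2.79, 2.79, 3.14, 3.14, 3.14, 3.14].

INTERFACE

Orientations are given as a unit quaternion [x, y, z, w].
In Python, from station import manip, imaging, workorder gives the robot as it stands.
- The arm moves only by the shell command python3 -m creep 'ROWS' [FORCE]. ROWS is a JSON object of lists of equal length, an entry for each row: "claw": the finger opening in cm, from 0 to 8.54; "dp": the shift along the tool's x, y, z in cm, a list of three; "roll": the turn about the tool's z in rad. In form: {"claw": [claw, ...], "dp": [[dx, dy, dz], ...], "roll": [roll, ...]}. A call has 1 to 12 rows; each row is the pose to reach, as a shift and turn from the pose commanded when the call began, along the tool's axes at that moment; what a row does not reach only later rows make up. A row lasts 1/10 s, in which the tool goes at most 50 mm and 8.59 degrees, less where a joint would pass 70% of its speed; a pose out of reach is approached as far as the arm can. A call with a gripper value outside its range is refused whole. The fingers move at their own pace and stop on an object; FORCE is the grip in N (left out, the last holds). Time passes only in rows, so rows that repeat a pose let the fingers close. It gives the time, the measured TCP pose, the force and the opening at its end, in the units of the state.
- manip.sense(): the state, without advancing time (a new reading comes with each control period).
- imaging.snapshot(name): name is "scene" or "side" or "wrist"; returns a dict with "image" (384x512x3 uint8, red, green, blue), "z_map" (384x512 float32, m along the optical axis (not along the pixel's ray), 0 where there is no reading), "vfov" (degrees; the focal length in pixels is half the picture's height over the tangent of half this angle, whatever the lens; pixels are square), "cx", "cy" (the principal point, pixels), "R" (3x3) and "t" (3): a world point X has camera coordinates R X + t. Camera axes: x right, y down, z forward; pixel columns grow to the right and rows downward; lengths in m; the calibration is good to about 2 mm. A picture is of the moment at which its call begins.
- workorder.sign_off(): hands the job in, once; it reports no verdict.
The state is a dict: "t": time; "q": joint angles; "qd": joint speeds; "tau": joint torques, N m; "tcp_pos": TCP position; "tool_rot": TCP orientation; "force": force on the tool from outside, world axes, zero at the start; "ft_torque": the same for the moment, N m; "finger_gap": opening from 0.0 (shut) to 1.0 (fully open).
Only numpy, scipy, OpenCV 4.12 (cv2) and the standard library are available. Lean on these libraries where they do the work, as an engineer would, in place of code of your own. Each camera call takes 0.05 s, during which the arm holds its last target.

## Working session

There is one attempt and no reset: what is moved stays moved. The work goes in short steps, Python scripts to look and compute and a shell command to move; the robot and the scene stay as the last step left them, time stands still between calls to the robot, and variables do not carry over. Pictures are saved under pics/ and viewed, and the job is handed in when it is done.

```bash
mkdir -p pics; ls; cat > h.py <<'E'
import numpy as np,cv2
from station import manip,imaging,workorder
def cap(n,tag):
    s=imaging.snapshot(n); np.savez('pics/'+tag+'.npz',**s)
    cv2.imwrite('pics/'+tag+'.png',cv2.cvtColor(s['image'],cv2.COLOR_RGB2BGR)); return s
def load(tag): return dict(np.load('pics/'+tag+'.npz'))
def px(s,u,v,d=None):
    f=192/np.tan(np.radians(float(s['vfov']))/2)
    z=s['z_map'][int(v),int(u)] if d is None else d
    c=np.array([(u-s['cx'])/f*z,(v-s['cy'])/f*z,z]); return s['R'].T@(c-s['t'])
def proj(s,X):
    f=192/np.tan(np.radians(float(s['vfov']))/2)
    c=s['R']@np.array(X)+s['t']; return c[0]/c[2]*f+s['cx'],c[1]/c[2]*f+s['cy'],c[2]
def crop(tag,x0,y0,x1,y1,k,out):
    im=cv2.imread('pics/'+tag+'.png')[y0:y1,x0:x1]
    cv2.imwrite('pics/'+out+'.png',cv2.resize(im,None,fx=k,fy=k,interpolation=cv2.INTER_CUBIC))
E
python3 - <<'E'
from h import *
for n in('scene','side','wrist'):
    s=cap(n,n+'0'); print(n,s['vfov'],s['cx'],s['cy'],-s['R'].T@s['t'])
print(manip.sense())
E
```

```text
pics
scene 51.640449288001534 257.7528010992631 191.5460089333732 [ 0.85819426 -0.36279674  0.74044452]
side 50.869867170084746 253.3755454697516 194.48159296369423 [0.13210032 0.47757525 0.86200072]
wrist 63.388944571432965 253.97691415445342 188.73404543498276 [ 0.28245072 -0.56126551  0.37277498]
{'t': 0.15, 'q': array([-1.39850474e+00,  5.28236328e-01,  1.43364599e+00, -5.43752882e-06,
        1.18141464e+00, -1.78508525e-01]), 'qd': array([ 0.0001551 , -0.00295733, -0.00397728, -0.00043256, -0.00075216,
       -0.00028453]), 'tau': array([ 1.64939680e-03, -4.42742407e+01, -1.78277743e+01, -2.20256989e-04,
        5.58791275e-03, -8.50510617e-06]), 'tcp_pos': array([ 0.21470811, -0.58638808,  0.24955632]), 'tool_rot': array([ 9.84656269e-01,  1.74503024e-01,  1.34526739e-07, -8.52155278e-04]), 'force': array([-0.66502292, -0.08744291, -0.49109797]), 'ft_torque': array([-0.02879125,  0.0440874 , -0.01420134]), 'finger_gap': 1.0042342199782208}
```

View pics/scene0.png

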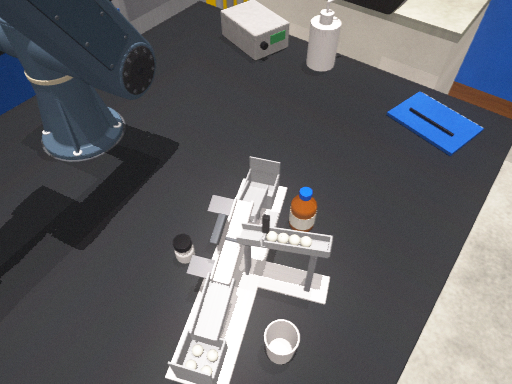

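View pics/side0.png

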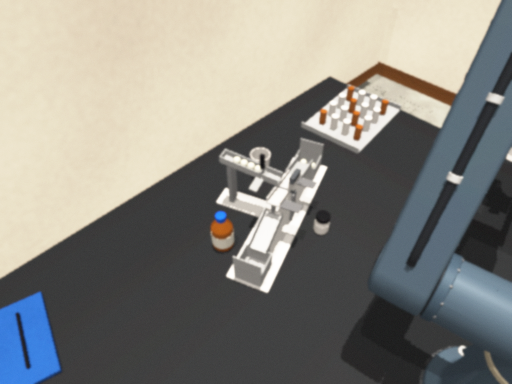

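The scene view shows the full tray near (203,360), the empty tray at (262,180), paddles at (222,205) and (200,267), and the post at (266,223). The bottle is at (303,210), the jar at (184,248) and the beaker at (281,340).

```bash
python3 - <<'E'
from h import *
crop('scene0',160,150,350,290,4,'c1')
crop('side0',200,120,350,300,4,'c2')
E
```

```text
(no output)
```

View pics/c1.png

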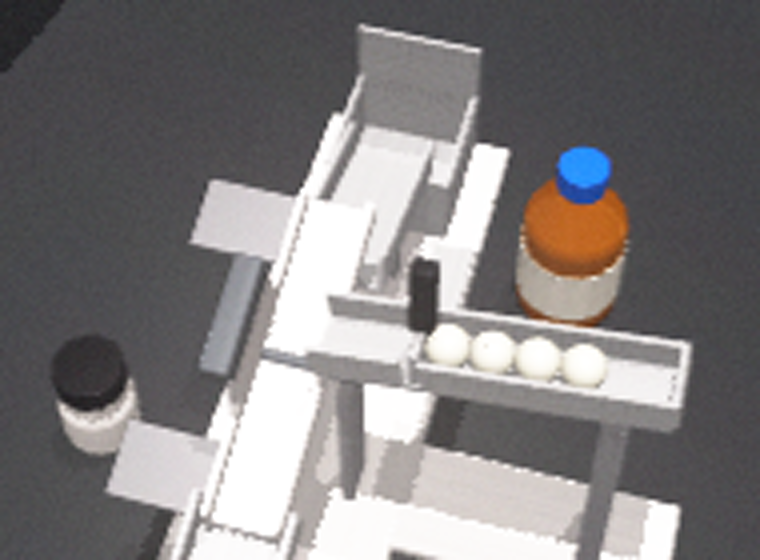

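View pics/c2.png

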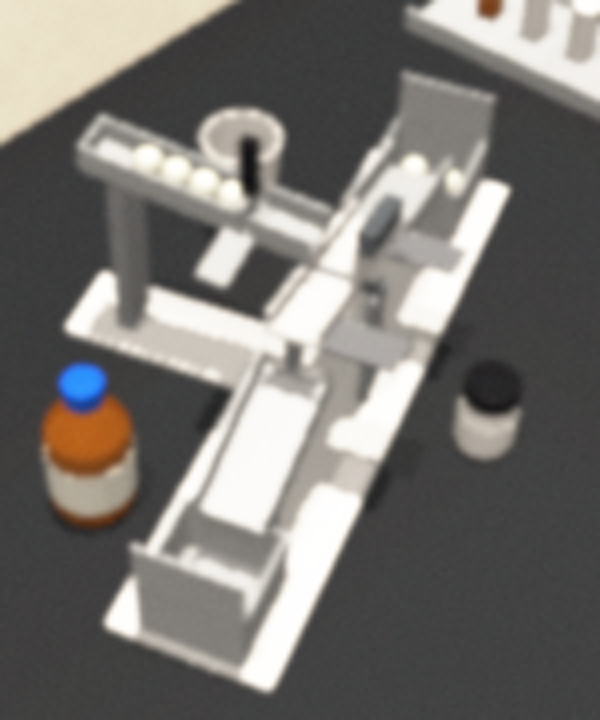

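```bash
python3 - <<'E'
from h import *
s=load('scene0'); r=load('side0')
for n,u,v in [('pa',221.7,204.5),('pb',200.5,266.2),('post',266.2,217),('cap',306,191),('jarlid',183,241),('ch_far_end',331,248),('fullback',205,350)]:
    print(n,px(s,u,v).round(4))
for n,u,v in [('pa',292,205.5),('pb',307,182),('post',262.5,156)]:
    print('side',n,px(r,u,v).round(4))
E
```

```text
pa [ 0.5275 -0.0349  0.1258]
pb [ 0.5699 -0.1489  0.0957]
post [ 0.6467 -0.0552  0.2084]
cap [0.6372 0.0977 0.1163]
jarlid [ 0.4874 -0.1152  0.0581]
ch_far_end [ 0.7227  0.0833 -0.0016]
fullback [ 0.6495 -0.2406  0.0101]
side pa [ 0.5281 -0.0366  0.1289]
side pb [ 0.5735 -0.1512  0.0948]
side post [ 0.6408 -0.0492  0.2097]
```

```bash
cat >> h.py <<'E'
from scipy.spatial.transform import Rotation as Ro
def rel(X):
    s=manip.sense(); return (Ro.from_quat(s['tool_rot']).inv().apply(np.array(X)-s['tcp_pos'])*100).round(2)
pa=np.array([.5278,-.0357,.1274]);pb=np.array([.5717,-.150,.0953])
ey=(pa-pb)*[1,1,0];ey/=np.linalg.norm(ey);ex=np.array([ey[1],-ey[0],0]);ez=np.array([0,0,1.])
piv=(pa+pb)/2+.046*ex; piv[2]=0
post=np.array([.644,-.0525,.208])
E
python3 - <<'E'
from h import *
print(np.degrees(np.arctan2(ex[1],ex[0])),piv,piv+.061*ex,(post-piv)@ex,(post-piv)@ey)
print(Ro.from_quat(manip.sense()['tool_rot']).as_matrix().round(3))
t=pa-.005*ex+.003*ey; t[2]=.25; print(t,rel(t))
E
```

```text
21.010633682717266 [ 0.59269164 -0.0763571   0.        ] [ 0.64963599 -0.05448609  0.        ] 0.0564508228565501 0.0038747768988414946
[[ 0.939  0.344 -0.   ]
 [ 0.344 -0.939  0.002]
 [ 0.    -0.002 -1.   ]]
[ 0.52205681 -0.03469216  0.25      ] [ 4.782e+01 -4.125e+01  4.000e-02]
```

```bash
python3 -m creep '{"claw":[0,0,0,0,0,0,0,0,0,0,0,0],"dp":[[2,-2,0],[5,-4.5,0],[8,-7,0],[11,-10,0],[14,-12.5,0],[17,-15,0],[20,-17.5,0],[23,-20,0],[26,-22.5,0],[29,-25,0],[31,-27,0],[32,-28,0]],"roll":[0,0,0,0,0,0,0,0,0,0,0,0]}' 20; python3 - <<'E'
from h import *
t=pa-.005*ex+.003*ey; t[2]=.22; print(rel(t))
E
```

```text
t: 1.35
tcp_pos: [0.4194, -0.2117, 0.2501]
tool_rot: [0.984, 0.176, -0.0, -0.001]
force: [-1.3, -0.1, -0.2]
finger_gap: 0.002
[ 15.75 -13.05   3.02]
```

```bash
python3 -m creep '{"claw":[0,0,0,0,0,0,0,0,0,0],"dp":[[2,-2,0],[5,-4,0.5],[8,-6.5,1],[11,-9,2],[13.5,-11,2.5],[15,-12.5,3],[15.7,-13,3],[15.7,-13,3],[15.7,-13,3],[15.7,-13,3]],"roll":[0,0,0,0,0,0,0,0,0,0]}'; python3 - <<'E'
from h import *
t=pa-.005*ex+.003*ey; t[2]=.22; print(rel(t))
for n in ('scene','side','wrist'): cap(n,n+'1')
crop('scene1',160,100,350,240,4,'d1');crop('side1',200,100,350,250,4,'d2')
E
```

```text
t: 2.35
tcp_pos: [0.5216, -0.0392, 0.2206]
tool_rot: [0.985, 0.174, 0.0, 0.0]
force: [-0.1, -0.0, -0.6]
finger_gap: -0.001
[ 0.2  -0.41  0.06]
```

View pics/d1.png

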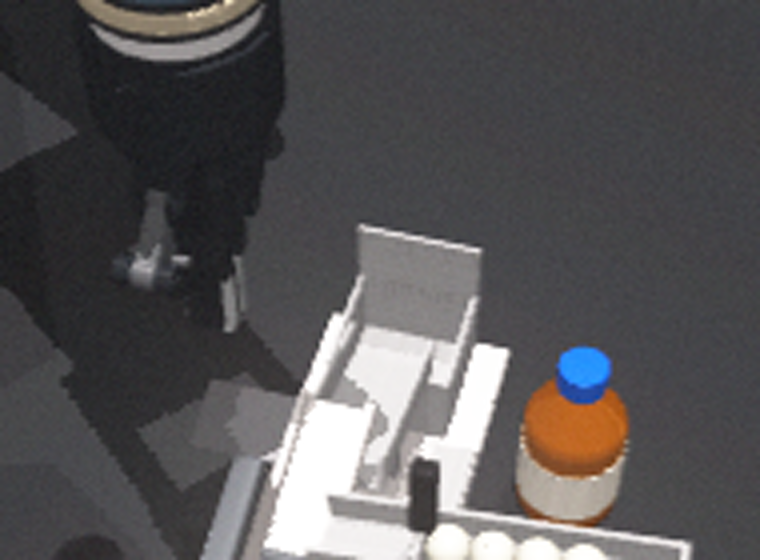

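View pics/d2.png

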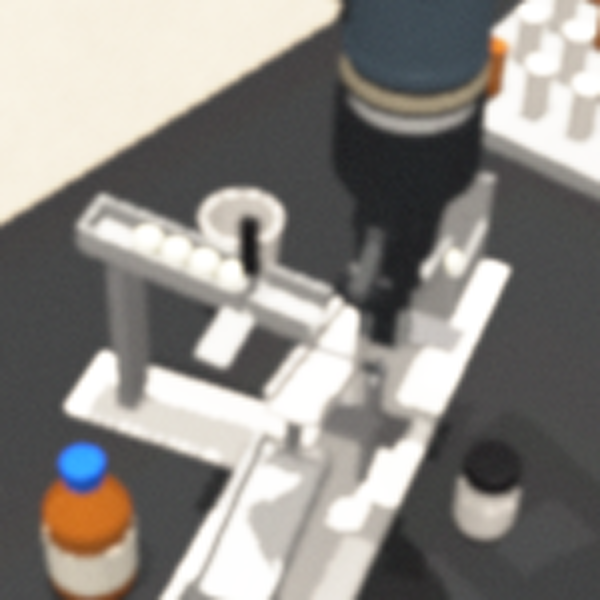

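View pics/wrist1.png

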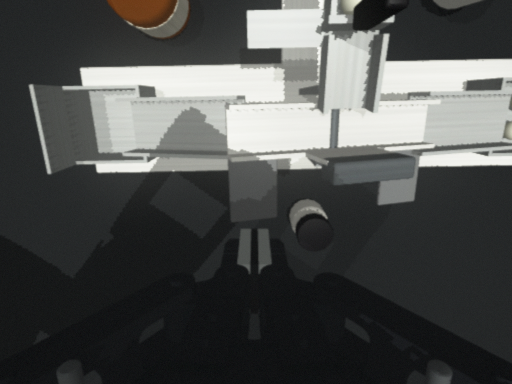

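```bash
python3 - <<'E'
from h import *
s=load('wrist1')
for n,u,v in [('pa',253,190),('bar',345,168),('bar',405,164),('barL',335,178),('barR',412,170),('post',380,5),('pb',397,190)]:
    X=px(s,u,v); d=X-piv; print(n,X.round(4),'rig',(d@ex).round(4),(d@ey).round(4))
print(proj(s,pa))
E
```

```text
pa [ 0.5283 -0.0353  0.1272] rig -0.0454 0.0615
bar [ 0.5704 -0.0766  0.1683] rig -0.0209 0.0077
bar [ 0.5841 -0.1133  0.1586] rig -0.0213 -0.0314
barL [ 0.5631 -0.0734  0.1691] rig -0.0265 0.0134
barR [ 0.5821 -0.12    0.1569] rig -0.0255 -0.037
post [ 0.6404 -0.0496  0.2021] rig 0.0542 0.0079
pb [ 0.5602 -0.1514  0.0952] rig -0.0572 -0.0585
(np.float64(253.348185370202), np.float64(190.8348418105905), np.float64(0.2261463470048487))
```

The wrist view shows paddle_a at (253,190), directly ahead of the fingers, and it agrees with my estimate. The bar top is at most 0.169 m up, so the gripper body clears it if the TCP stays at 0.12 m or above.

```bash
python3 -m creep '{"claw":[0,0,0,0,0,0,0,0,0,0,0,0],"dp":[[0,-0.2,1],[0.1,-0.3,3],[0.1,-0.3,5],[0.1,-0.3,6.5],[0.1,-0.3,7],[0.1,-0.3,7.5],[0.1,-0.3,8],[0.1,-0.3,8.5],[0.1,-0.3,9],[0.1,-0.3,9.5],[0.1,-0.3,10],[0.1,-0.3,10]],"roll":[0,0,0,0,0,0,0,0,0,0,0,0]}'
python3 -m creep '{"claw":[0,0,0,0],"dp":[[0,0,0],[0,0,0],[0,0,0],[0,0,0]],"roll":[0,0,0,0]}'
python3 - <<'E'
from h import *
for n in ('scene','wrist'): cap(n,n+'2')
crop('scene2',160,100,350,240,4,'e1')
E
```

```text
t: 3.7
tcp_pos: [0.5214, -0.0347, 0.1196]
tool_rot: [0.985, 0.175, -0.001, -0.0]
force: [0.4, 0.7, -0.7]
finger_gap: 0.003
t: 4.1
tcp_pos: [0.5219, -0.0349, 0.1205]
tool_rot: [0.985, 0.174, 0.0, 0.0]
force: [-0.1, -0.9, -0.1]
finger_gap: -0.001
```

View pics/e1.png

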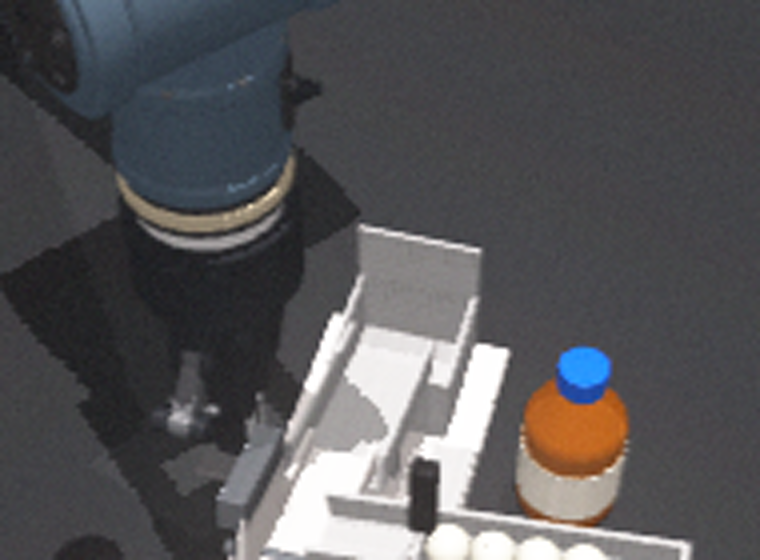

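View pics/wrist2.png

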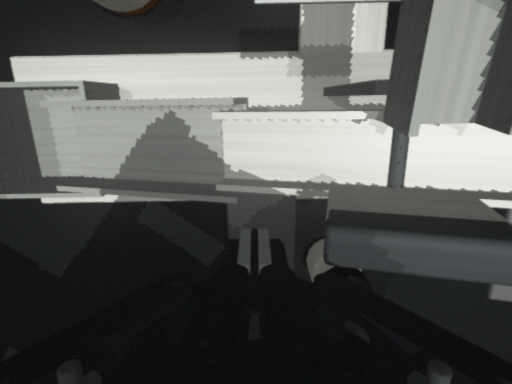

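```bash
python3 -m creep '{"claw":[0,0,0,0,0,0,0],"dp":[[0,0,-2],[0,0,-5],[0,0,-9],[0,0,-13],[0,0,-15],[0,0,-15],[0,0,-15]],"roll":[0,0,0,0,0,0,0]}'
python3 - <<'E'
from h import *
for n in ('scene','wrist','side'): cap(n,n+'3')
crop('side3',200,100,350,250,4,'f1')
print(rel(np.r_[(piv+.056*ex-.035*ey)[:2],.27]))
E
```

```text
t: 4.9
tcp_pos: [0.5214, -0.0347, 0.2702]
tool_rot: [0.985, 0.175, 0.0, 0.0]
force: [-0.7, -0.1, -0.8]
finger_gap: -0.002
[10.98  9.81 -0.19]
```

View pics/f1.png

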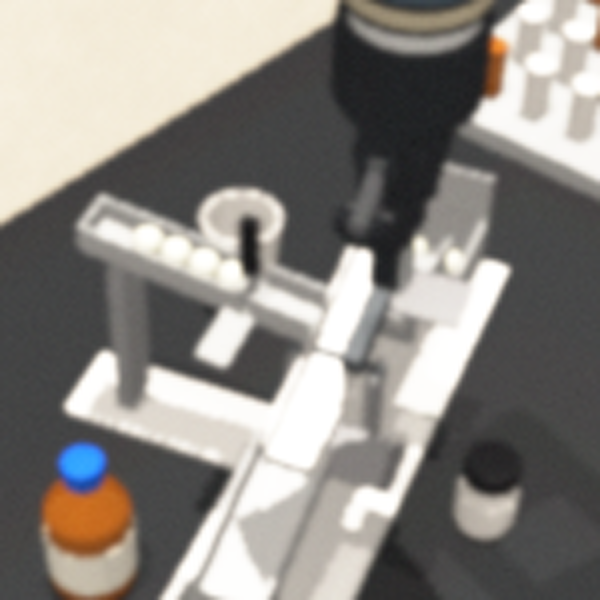

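View pics/wrist3.png

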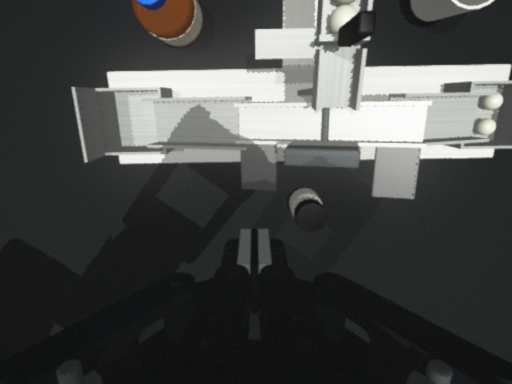

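Both views show the gate rocked over and staying there: paddle_b is now up at (396,170) and paddle_a down at (260,167). The shutter is still shut with all four balls behind it, and the post top is near (368,25) in the wrist view.

```bash
python3 - <<'E'
from h import *
s=load('wrist3')
for u,v in [(345,20),(350,30),(360,20),(366,18),(370,25),(370,35),(365,40)]:
    X=px(s,u,v); d=X-piv; print(u,v,X.round(4),'rig',(d@ex).round(4),(d@ey).round(4))
# pts above 0.19 in rig frame, all cams
for n in('wrist3','scene3','side3'):
    s=load(n); P=[]
    for v in range(384):
        for u in range(512):
            if s['z_map'][v,u]>0 and s['image'][v,u].max()<60:
                X=px(s,u,v);d=X-piv
                if .175<X[2]<.215 and abs(d@ex-.06)<.03 and abs(d@ey)<.03: P.append([d@ex,d@ey,X[2]])
    P=np.array(P); print(n,len(P)); 
    if len(P): print(np.percentile(P,[2,50,98],axis=0).round(4))
E
```

```text
345 20 [ 0.6549 -0.049   0.1636] rig 0.0679 0.0033
350 30 [ 0.6423 -0.0485  0.1943] rig 0.0563 0.0082
360 20 [ 0.6449 -0.0488  0.2079] rig 0.0586 0.007
366 18 [ 0.647  -0.0515  0.2075] rig 0.0596 0.0038
370 25 [ 0.645  -0.0552  0.2064] rig 0.0564 0.001
370 35 [ 0.6977 -0.1105  0.001 ] rig 0.0858 -0.0695
365 40 [ 0.6489 -0.067   0.1621] rig 0.0558 -0.0115
wrist3 716
[[ 0.0518 -0.0008  0.1764]
 [ 0.0563  0.0067  0.2035]
 [ 0.0626  0.0086  0.2082]]
scene3 62
[[ 0.0533 -0.0039  0.1757]
 [ 0.0578 -0.0026  0.1921]
 [ 0.062  -0.0008  0.2057]]
side3 31
[[0.0528 0.0053 0.1769]
 [0.0558 0.0077 0.193 ]
 [0.0597 0.0093 0.2096]]
```

```bash
python3 -m creep '{"claw":[0,0,0,0,0,0,0,0,0,0],"dp":[[1,1,0],[3,3,0],[6,5.5,0],[9,8,0],[10.5,9.5,0],[10.8,9.8,0],[10.8,9.8,2],[10.8,9.8,4.5],[10.8,9.8,5.5],[10.8,9.8,5.5]],"roll":[0,0,0,0,0,0,0,0,0,0]}'
python3 - <<'E'
from h import *
for n in ('scene','wrist'): cap(n,n+'4')
crop('scene4',200,140,350,280,4,'g1')
print(rel(np.r_[(piv+.054*ex-.035*ey)[:2],.197]))
E
```

```text
t: 6.05
tcp_pos: [0.6546, -0.0888, 0.2127]
tool_rot: [0.985, 0.175, -0.003, -0.002]
force: [-0.3, -1.1, 0.3]
finger_gap: -0.001
[-0.1  -0.02  1.86]
```

View pics/g1.png

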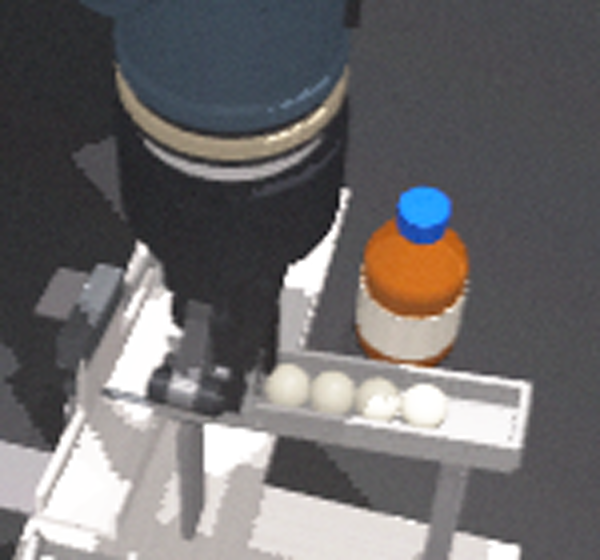

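View pics/wrist4.png

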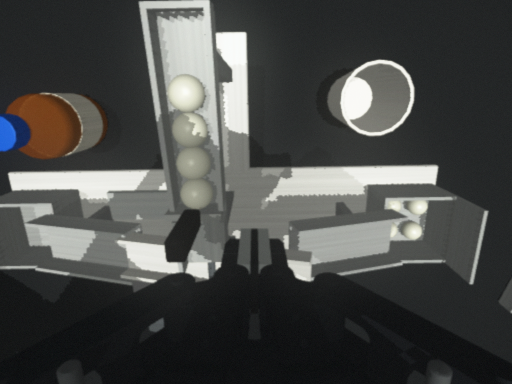

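```bash
python3 -m creep '{"claw":[0,0,0,0,0,0,0,0,0,0,0,0],"dp":[[0,0,0.8],[0,0,1.5],[0,0,1.5],[0,-0.8,1.5],[0,-1.6,1.5],[0,-2.2,1.5],[0,-2.8,1.5],[0,-3.4,1.5],[0,-4,1.5],[0,-4.6,1.5],[0,-5.2,1.5],[0,-5.2,1.5]],"roll":[0,0,0,0,0,0,0,0,0,0,0,0]}'
python3 - <<'E'
from h import *
for n in ('scene','wrist','side'): cap(n,n+'5')
crop('side5',200,100,350,250,4,'k1')
E
```

```text
t: 7.35
tcp_pos: [0.6387, -0.0398, 0.2004]
tool_rot: [0.985, 0.175, -0.0, -0.0]
force: [-0.3, 0.1, 0.9]
finger_gap: -0.004
```

View pics/k1.png

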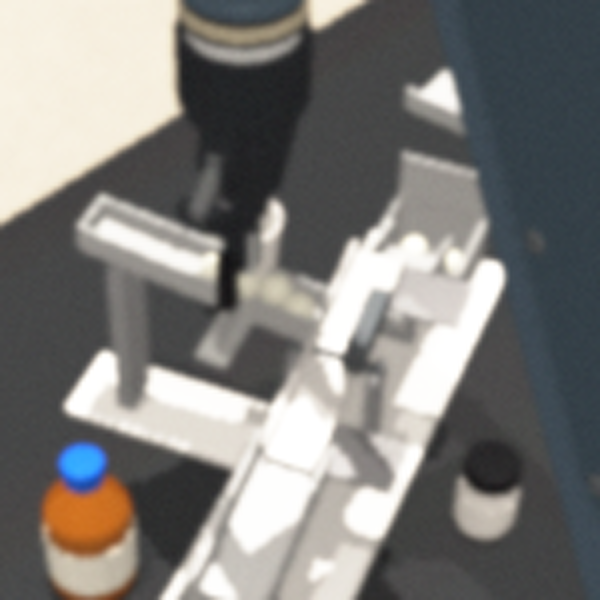

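View pics/wrist5.png

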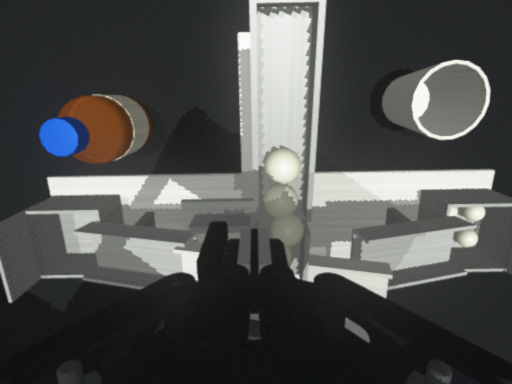

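The shutter is open and the balls are rolling down the channel, at (282,165) to (287,230) in the wrist view. I'll push a little further to bring it to its stop.

```bash
python3 -m creep '{"claw":[0,0,0,0,0,0,0],"dp":[[0,-0.2,0],[0,-0.4,0],[0,-0.5,0],[0,-0.5,0],[0,-0.5,0],[0,-0.5,0],[0,-0.5,0]],"roll":[0,0,0,0,0,0,0]}'
python3 - <<'E'
from h import *
s=cap('wrist','wrist6')
d=manip.sense()['tcp_pos']-piv; print(d@ex,d@ey)
P=[]
for v in range(150,384):
    for u in range(150,245):
        if s['z_map'][v,u]>0:
            X=px(s,u,v);d=X-piv
            if .19<X[2]<.212 and abs(d@ex-.06)<.02 and d@ey>.02: P.append([d@ex,d@ey,X[2]])
P=np.array(P); print(len(P)); print(np.percentile(P,[2,50,98],axis=0).round(4))
E
```

```text
t: 8.2
tcp_pos: [0.6373, -0.0362, 0.2003]
tool_rot: [0.985, 0.174, 0.0, -0.0]
force: [-0.2, -0.2, -0.6]
finger_gap: -0.0
0.05604593137538457 0.021504000256063017
1262
[[0.0552 0.0265 0.1908]
 [0.0637 0.0382 0.2044]
 [0.0681 0.0454 0.2108]]
```

View pics/wrist6.png

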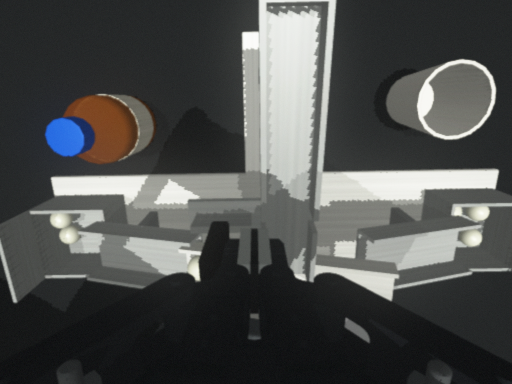

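Two balls are already at the empty tray, at (60,220) and (69,236), and the rest are running. The post has moved about 37 mm, so I'll give it a small last nudge and then retreat.

```bash
python3 -m creep '{"claw":[0,0,0,0],"dp":[[0,-0.1,0],[0,-0.2,0],[0,-0.3,0],[0,-0.3,0]],"roll":[0,0,0,0]}'
python3 -m creep '{"claw":[0,0,0,0,0,0,0,0,0,0,0],"dp":[[0,0.3,0],[0,1,0],[0,1,-2],[0,1,-5],[0,1,-8],[-3,1,-9],[-7,1,-9],[-11,1,-9],[-14,1,-9],[-15,1,-9],[-15,1,-9]],"roll":[0,0,0,0,0,0,0,0,0,0,0]}'
python3 - <<'E'
from h import *
for n in ('scene','wrist','side'): cap(n,n+'7')
crop('scene7',160,100,350,240,4,'m1')
crop('side7',200,100,350,300,4,'m2');crop('wrist7',0,0,512,260,1.5,'m3')
E
```

```text
t: 8.65
tcp_pos: [0.637, -0.0352, 0.2004]
tool_rot: [0.985, 0.175, 0.001, 0.002]
force: [2.1, -6.1, -1.1]
finger_gap: -0.001
t: 9.75
tcp_pos: [0.4981, -0.0944, 0.2907]
tool_rot: [0.985, 0.174, 0.0, -0.0]
force: [0.5, 0.1, 0.8]
finger_gap: 0.003
```

View pics/m1.png

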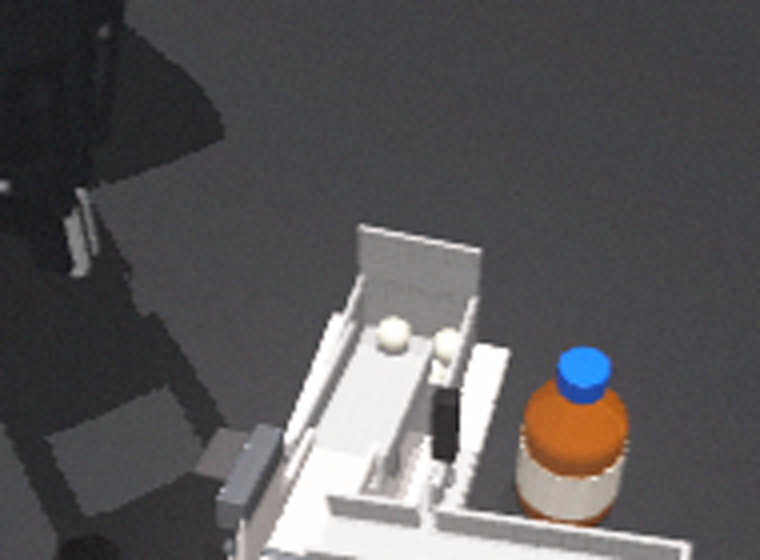

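View pics/m3.png

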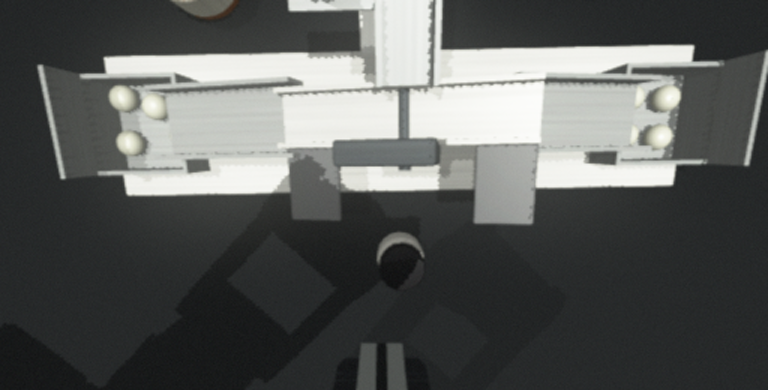

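View pics/scene7.png

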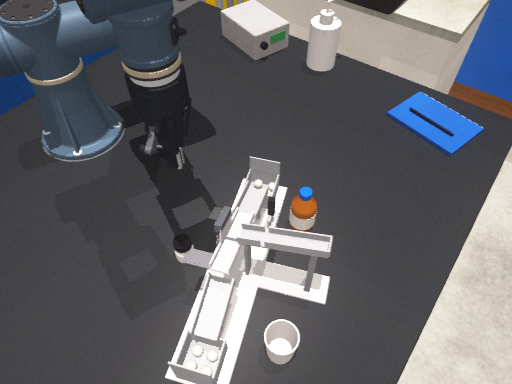

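The gate is over, the shutter is open and the channel is empty. Only three balls show in the tray, at (122,97), (153,105) and (130,142) in the crop, so I need to find the fourth.

View pics/m2.png

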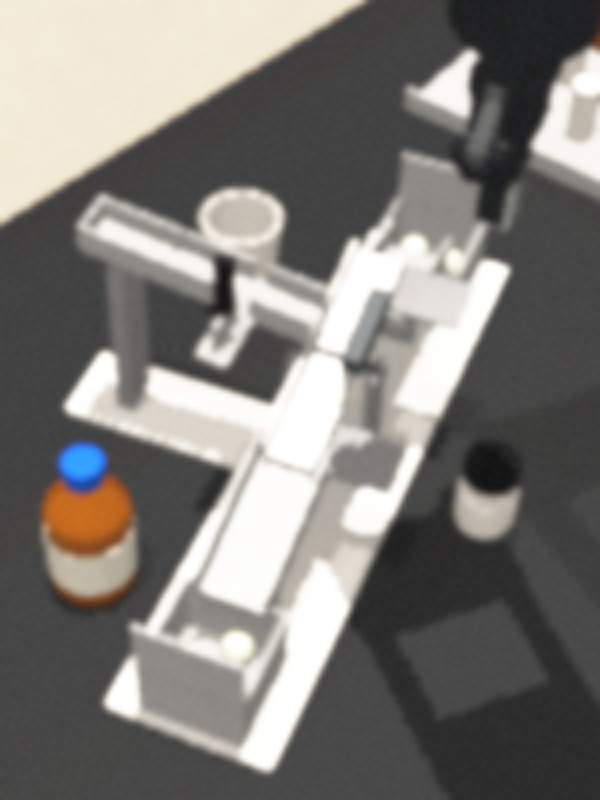

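```bash
python3 - <<'E'
from h import *
crop('wrist7',20,30,140,130,6,'m4')
t=piv+.195*ey; t[2]=.011; print(t, proj(load('wrist7'),t))
s=load('wrist7')
for u,v in [(81,65),(102,70),(87,95)]:
    X=px(s,u,v);d=X-t;print((d@ex).round(4),(d@ey).round(4),d[2].round(4))
# move target: camera over tray
print(rel(np.r_[(t-.06*ex)[:2],.29]))
E
```

```text
[0.5227761  0.10567811 0.011     ] (np.float64(107.70447783956348), np.float64(82.25507371002985), np.float64(0.3817831751140344))
0.0183 0.0195 0.0189
0.0125 -0.004 0.0194
-0.0148 0.0187 0.018
[  2.99 -17.91   0.05]
```

View pics/m4.png

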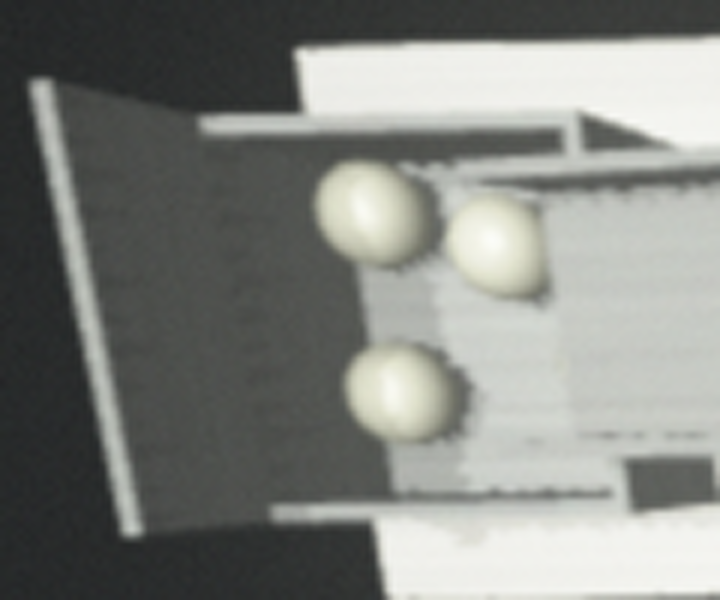

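The chute end hides the inner half of the tray, so I'll move the wrist camera past the far side to look in.

```bash
python3 -m creep '{"claw":[0,0,0,0,0,0,0,0,0,0,0],"dp":[[0,-2,0],[0,-5,0],[0,-9,0],[0,-13,0],[0,-17,0],[0,-20,0],[0,-23,0],[0,-25,0],[0,-26,0],[0,-26,0],[0,-26,0]],"roll":[0,0,0,0,0,0,0,0,0,0,0]}'
python3 - <<'E'
from h import *
s=cap('wrist','wrist8')
t=piv+.195*ey; t[2]=.011; u,v,_=proj(s,t);print(u,v)
u,v=int(u),int(v); crop('wrist8',max(0,u-70),max(0,v-60),u+70,v+50,5,'n1')
E
```

```text
t: 11.0
tcp_pos: [0.4103, 0.1498, 0.2903]
tool_rot: [0.985, 0.175, 0.0, 0.0]
force: [-1.3, -0.0, 0.9]
finger_gap: 0.001
319.62353278581713 81.77117148719084
```

View pics/n1.png

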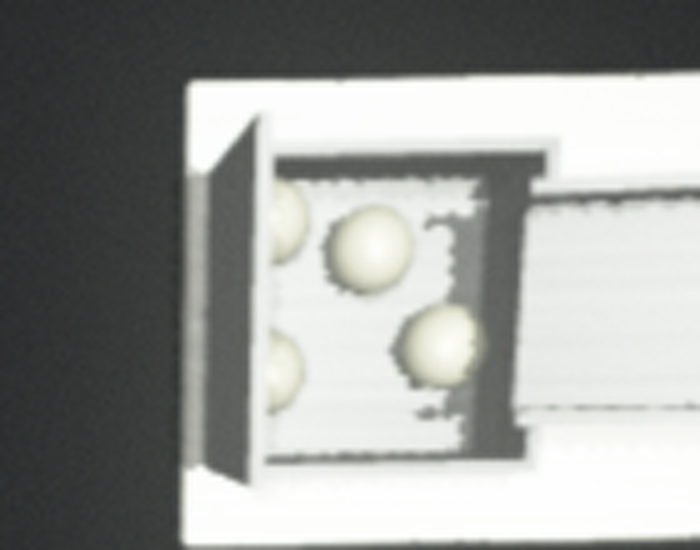

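All four balls are in the tray, at (285,220), (372,250), (445,345) and (282,370) in the crop. The other tray still holds its four. Before handing in, I'll compare the bystanders with the first pictures.

```bash
python3 - <<'E'
from h import *
s=cap('scene','scene9'); a=load('scene0')
for n,u,v in [('bottle cap',306,191),('jar',183,241),('beaker',281,333),('beaker rim',281,350)]:
    print(n,px(a,u,v).round(3),px(s,u,v).round(3))
P=np.array([px(s,u,v) for v in range(180,250) for u in range(250,290) if s['image'][v,u].max()<50 and s['z_map'][v,u]>0])
P=P[(P[:,2]>.18)&(P[:,2]<.215)]; print('post rig y',np.percentile((P-piv)@ey,[2,50,98]),'start -.004..-.001')
crop('scene9',160,280,240,384,5,'p1')
w=load('wrist7')
for n,u,v in [('pa',210,123),('pb',336,123)]: print(n,px(w,u,v).round(4))
E
```

```text
bottle cap [0.637 0.098 0.116] [0.637 0.097 0.117]
jar [ 0.487 -0.115  0.058] [ 0.488 -0.116  0.06 ]
beaker [ 0.744 -0.14   0.025] [ 0.744 -0.14   0.026]
beaker rim [ 0.758 -0.158  0.003] [ 0.758 -0.158  0.003]
post rig y [0.03582262 0.037357   0.03972742] start -.004..-.001
pa [ 0.5291 -0.0362  0.0967]
pb [ 0.5717 -0.1465  0.1276]
```

View pics/p1.png

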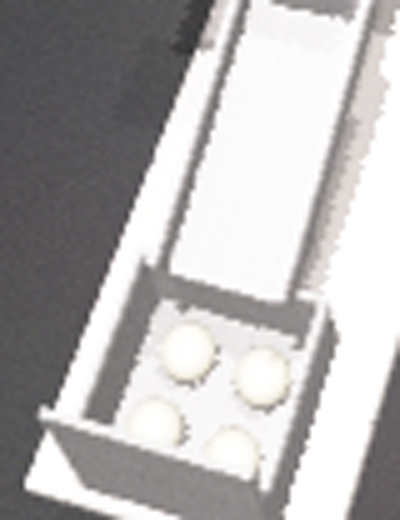

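The full tray still holds its four balls. The shutter has moved 40 mm, the paddle heights have swapped, and the bystanders haven't moved.

```bash
python3 -c "
from station import workorder; print(workorder.sign_off())"
```

```text
the job is handed in; nothing more can be done
None
```

The job is done and handed in at about 11 s of the 45 s allowed; the sign-off gave no verdict. I pressed the raised paddle down with the closed fingertips until the gate rocked over and stayed. Then I pushed the shutter post sideways to its stop, about 40 mm (6 N at the end), and moved the arm clear.

My last checks before handing in showed:
- **Gate:** the paddle heights swapped, with +y now at 0.097 m and -y at 0.128 m.
- **Shutter:** the post was about 40 mm from where it started.
- **Balls:** all four waiting balls were in the formerly empty tray, and the four old ones were still in theirs. My first look showed only three because the chute end hid one; a second view from beyond the tray showed all four.
- **Bystanders:** the bottle, the beaker and the jar were within about 2 mm of their starting places, which is as close as the cameras can measure.

No check failed.

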